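Clear the medicine box's lid and hold its sticky lock open

ROBOT

A 6-joint arm with a two-finger parallel gripper is mounted at the origin on the work surface. World frame = base frame: x ahead of the robot, y to its left, z up, the work surface at z = 0. Lengths are in mm, angles in rad, forces in N, time in s.
With the tool pointing down it reaches from about 325 to 900 mm from the base axis. Payload 6.1 kg.
Tool frame: the origin (TCP) lies between the finger pads; the fingertips stand 22 mm ahead of it and the grasp point (between the pads) lies 3 mm ahead of it; z points along the fingers, y is the line along which they close (so a half turn about z gives the same grasp; the last joint's range is limited). The gripper opens to 87 mm and grips with 3 to 60 N. Pads are 19 mm wide; open, the fingers measure 117 mm over their backs; the gripper's body (75 mm by 190 mm) begins 51 mm behind the grasp point.
Start: joints at [-1.397, 0.22, 1.526, -0, 1.395, -0.126], TCP at [184.574, -597.117, 244.538] pointing down, gripper open.
Joint ranges: [-2.98, 2.98], [-0.91, 2.08], [0.09, 2.57], [-1.24, 4.39], [0.2, 2.65], [-2.68, 2.68]. Speed limits (rad/s): [2.57, 2.57, 3.01, 3.14, 3.14, 3.14].

INTERFACE

Orientations are given as a 3x3 rotation matrix whose columns are the frame's x, y, z axes.
In Python, from rig import telemetry, cams, finish_job gives the robot as it stands.
- The arm moves only by the tool step_arm, never from a script. Its argument "increments" is a list of rows, each a list of 4 numbers: the shift along the tool's x, y, z in cm, then the turn about the tool's z in rad. A call has 1 to 8 rows; each row is the pose to reach, as a shift and turn from the pose commanded when the call began, along the tool's axes at that moment; what a row does not reach only later rows make up. A row lasts 1/12 s, in which the tool goes at most 41.7 mm and 7.16 degrees, less where a joint would pass 70% of its speed; a pose out of reach is approached as far as the arm can. A call with a gripper value outside its range is refused whole. "hand" is the closure, from -1 (fully open) to 1 (shut), set as the call begins (left out, the last holds). The fingers move at their own pace and stop on an object; "grip_force" is the grip in N (left out, the last holds). Time passes only in rows, so rows that repeat a pose let the fingers close. It gives the time, the measured TCP pose, the force, the opening and the grip force at its end, in the units of the state.
- telemetry.get_obs(): the state, without advancing time (a new reading comes with each control period).
- cams.read_camera(name): name is "side" or "top" or "wrist"; returns (picture, depth): 420x560x3 uint8, red, green, blue; 420x560 float32, mm along the optical axis (not along the pixel's ray), 0 where there is no reading.
- cams.calibration(name): a dict with "K" (3x3 intrinsics, pixels), "cam_to_world" (4x4, takes a point from camera to world coordinates); the wrist camera has in their place "tool_from_camera" (4x4, takes a point from camera to tool coordinates, whose origin is the TCP and whose axes are the flange's). Camera axes: x right, y down, z forward; pixel columns grow to the right and rows downward; lengths in mm; the calibration is good to about 2 mm. A picture is of the moment at which its call begins: read the wrist's pose just before it. calibration takes no time and is no camera call.
- finish_job(): hands the job in; it is judged then, once.
The state is a dict: "time_s": time; "joint_positions": joint angles; "joint_velocities": joint speeds; "joint_torque": joint torques, N m; "tcp_pos": TCP position; "tcp_rot": TCP orientation; "force": force on the tool from outside, world axes, zero at the start; "torque": the same for the moment, N m; "grip_width": opening from 0.0 (shut) to 1.0 (fully open); "grasp_force": force on a finger pad.
Only numpy, scipy, OpenCV 4.12 (cv2) and the standard library are available. Lean on these libraries where they do the work, as an engineer would, in place of code of your own. Each camera call takes 0.05 s, during which the arm holds its last target. There are 200 camera calls.

TASK

Someone has left broken crispbread on the locked white medicine box, over its keyhole too: take hold of the scraper block and sweep all four pieces off the lid onto the tray the box stands on, touching them only with the scraper, then set the scraper down on the table. Take the key with the square head from the key block, put it in the keyhole in the lid, work it past the sticky pins with a little wiggling until it is fully home, and turn it a quarter turn clockwise. The latch springs back when let go, so finish still gripping the key in its turned position, and leave the round-headed key and the other things on the table where they are.

Things in the scene. Friction and masses are not known exactly. Their poses are not given: they have to be found in the camera images.
- tray: Pale birch serving tray, fixed on the table, 280 (x) by 400 (y) mm. Origin: centre of its underside. Floor 6 mm above the table, rim 18 mm high and 8 mm thick all round (28 mm at the grips in the middle of the two short sides, y = +-196 mm). The box stands nearer its -y end; the free part of the floor is on the +y side of the box.
- box: White steel medicine box, heavy and fixed on the tray, 150 (x) by 200 (y) by 70 mm high, flat lid on top. Origin: centre of its underside, on the tray floor (6 mm above the table), so the lid's surface is 70 mm above this origin. Its front, with the keyhole near it, is its -x side; +y is the side with the free tray floor.
- keyhole (a point): Centre of the keyhole at the lid's surface, 45 mm in front of the lid's centre, in a round steel lock face 25 mm across, flush with the lid. Axes as the box's. At rest the keyhole is 11.6 mm long along x and 5 mm wide along y; its mouth is bevelled out by 2.5 mm all round, 2.5 mm deep. The keyway goes straight down. Entering against the pins takes a push of about 5 to 10 N.
- plug (a joint): Turn of the lock, rad: 0 at rest, growing clockwise seen from above, stop at 1.6; the blade has up to 0.2 rad of play in it. Two sprung sticky pins rub on the blade's edge; a third at the bottom must be pushed down 6 mm by its tip, and the lock does not turn until the key is within about 2 mm of fully home. A spring turns it back to 0 if the key is let go; holding a quarter turn takes about 0.09 N m.
- key_head (a point): Centre of the square black plastic head of the key that fits: 30 mm wide (x), 10 mm thick (y), 36 mm tall (z). A steel shoulder 20 x 10 x 6 mm is under it, its underside 24 mm below this point. The key stands upright in a slot of the key block, shoulder on the block's top; about 40 g. Fully home in the lock, shoulder on the lock face, this point is 24 mm above the keyhole.
- key_tip (a point): Tip of that key's blade, 52 mm below the head's centre. The flat steel blade is 10 mm (x) by 3.5 mm (y) by 28 mm long below the shoulder, its last 5 mm V-shaped. The key is the same either way round (half turn about z).
- sparekey_head (a point): Centre of the round black head (36 mm across, 10 mm thick) of another key, standing in the other slot of the block, 80 mm from the first. Not needed; leave it there.
- keyblock: Oak key block, fixed on the table, 150 (x) by 40 (y) by 45 mm high, with two key slots in its top at x = +-40 mm. Origin: centre of its underside. The keys' heads have their width along its x. It and the scraper may change places (left or right of the tray).
- scraper_grip (a point): Middle of the scraper block's grip, 50 mm above its flat underside. Scraper: beech block 36 mm thick (x) by 120 mm long (y), lower part 28 mm high with a black silicone lip underneath; above that the grip, 24 mm thick (x) by 80 mm long (y), from 28 to 70 mm above the underside. Stands upright on the table; about 160 g.
- chip0_mid (a point): Centre of a broken piece of brown seed crispbread, 34 x 26 mm and 9 mm thick, about 10 g, lying loose on the box's lid in its front half.
- chip1_mid (a point): Centre of a broken piece of brown seed crispbread, 34 x 26 mm and 9 mm thick, about 10 g, lying loose on the box's lid, over the keyhole.
- chip2_mid (a point): Centre of a broken piece of brown seed crispbread, 34 x 26 mm and 9 mm thick, about 10 g, lying loose on the box's lid in its front half.
- chip3_mid (a point): Centre of a broken piece of brown seed crispbread, 34 x 26 mm and 9 mm thick, about 10 g, lying loose on the box's lid, some 20 mm behind the lid's centre line.
- bowl: Copper-coloured aluminium bowl, 170 mm across, 70 mm high, far to the left; leave alone. Origin: centre of its underside.
- jug: White ceramic jug, 190 mm high, far to the right; leave alone. Origin: centre of its underside.
- jar: Empty glass storage jar with aluminium screw lid, 90 mm across, 116 mm high, to the right beyond the tray's corner; leave alone. Origin: centre of its underside.
- mug: White mug, 80 mm across, 90 mm high, to the left beyond the tray's corner; leave alone. Origin: centre of its underside.
- fork: Steel fork, 190 mm long, lying across the table between robot and tray, right of the middle; leave alone. Origin: under its middle.
- spoon: Steel spoon, 190 mm long, lying in line with the fork, left of the middle; leave alone. Origin: under its middle.
There are look-alikes about, which are no part of the job. Of the things that look like the part that bears scraper_grip, the smallest one is meant.

How it is judged (in metres and radians):
On the way, in this order (a step that is already met when the one before it is completed fails the run):
1. all four crispbread pieces are off the lid and on the tray, with the scraper still in the gripper (z of chip0_mid in the frame of tray between 0 and 0.05 m and x of chip0_mid in the frame of tray between -0.145 and 0.145 m and y of chip0_mid in the frame of tray between -0.205 and 0.205 m and z of chip1_mid in the frame of tray between 0 and 0.05 m and x of chip1_mid in the frame of tray between -0.145 and 0.145 m and y of chip1_mid in the frame of tray between -0.205 and 0.205 m and z of chip2_mid in the frame of tray between 0 and 0.05 m and x of chip2_mid in the frame of tray between -0.145 and 0.145 m and y of chip2_mid in the frame of tray between -0.205 and 0.205 m and z of chip3_mid in the frame of tray between 0 and 0.05 m and x of chip3_mid in the frame of tray between -0.145 and 0.145 m and y of chip3_mid in the frame of tray between -0.205 and 0.205 m and contact force between the fingers and scraper above 0.5 N), for 0.1 s.
2. the key with the square head is fully home in the lock, which is not yet turned (under 0.35 rad) (z of key_head in the frame of keyhole between 0.02 and 0.0262 m and horizontal distance between key_head and keyhole below 0.005 m and value of joint plug below 0.35 rad), for 0.05 s.
At the end, for the whole second after the job is handed in: The lock is held turned clockwise by a quarter turn (at least 1.2 rad, at rest) by the gripper, which still grips the key, fully home (within about 2 mm) in the keyhole; all four crispbread pieces lie on the tray, none on the lid; the scraper rests let go on the table (value of joint plug above 1.2 rad and velocity of joint plug between -0.15 and 0.15 rad/s and contact force between the fingers and key above 1 N and z of key_head in the frame of keyhole between 0.02 and 0.0262 m and horizontal distance between key_head and keyhole below 0.005 m and z of chip0_mid in the frame of tray between 0 and 0.05 m and x of chip0_mid in the frame of tray between -0.145 and 0.145 m and y of chip0_mid in the frame of tray between -0.205 and 0.205 m and z of chip1_mid in the frame of tray between 0 and 0.05 m and x of chip1_mid in the frame of tray between -0.145 and 0.145 m and y of chip1_mid in the frame of tray between -0.205 and 0.205 m and z of chip2_mid in the frame of tray between 0 and 0.05 m and x of chip2_mid in the frame of tray between -0.145 and 0.145 m and y of chip2_mid in the frame of tray between -0.205 and 0.205 m and z of chip3_mid in the frame of tray between 0 and 0.05 m and x of chip3_mid in the frame of tray between -0.145 and 0.145 m and y of chip3_mid in the frame of tray between -0.205 and 0.205 m and height (world z) of scraper_grip below 0.062 m and linear speed of scraper below 0.03 m/s and not (contact force between the fingers and scraper above 0.1 N)); the arm keeps its last pose, push and grip.
It fails at once if a crispbread piece is pushed with the fingers (contact force between the fingers and chip0 above 0.5 N or contact force between the fingers and chip1 above 0.5 N or contact force between the fingers and chip2 above 0.5 N or contact force between the fingers and chip3 above 0.5 N).
It fails at once if the round-headed key is taken or shifted by more than 20 mm (distance of sparekey_head from where it was at the start of the episode above 0.02 m).
It fails at once if the bowl, jug, jar, mug, fork or spoon is shifted by more than 40 mm (distance of any of bowl, jug, jar, mug, fork, spoon from where it was at the start of the episode above 0.04 m).
It also fails if it takes over 72 s, if anything falls off the work surface, if the arm or the gripper's body presses on something with over 40 N, if the wrist force passes 120 N, or if a joint passes its speed limit or range.

## Working session

There is one attempt and no reset: what is moved stays moved. The work goes in short steps, Python scripts to look and compute and a tool call to move; the robot and the scene stay as the last step left them, time stands still between calls to the robot, and variables do not carry over. Pictures are saved under pics/ and viewed, at most 13 in all, crops included, and the job is handed in when it is done.

Besides the shell and the picture viewer there is one more tool, called after "Emit:" by a JSON object that holds its "api" and its "payload". step_arm: Moves the arm, as the interface text tells. Its arguments: {"type":"object","properties":{"increments":{"type":"array"},"hand":{"type":"number"},"grip_force":{"type":"number"}},"required":["increments"]}

```bash
ls; mkdir -p pics; cat > h.py <<'E'
import numpy as np, cv2
from rig import telemetry, cams
def cam(name):
    o=telemetry.get_obs(); im,d=cams.read_camera(name); c=cams.calibration(name)
    K=np.array(c["K"])
    if name=="wrist":
        T=np.eye(4);T[:3,:3]=np.array(o["tcp_rot"]);T[:3,3]=o["tcp_pos"];M=T@np.array(c["tool_from_camera"])
    else: M=np.array(c["cam_to_world"])
    return im,d,K,M
def pts(d,K,M):
    v,u=np.mgrid[:d.shape[0],:d.shape[1]]
    P=np.stack([(u-K[0,2])/K[0,0]*d,(v-K[1,2])/K[1,1]*d,d,np.ones_like(d)],-1)
    return (P@M.T)[...,:3]
def save(im,n): cv2.imwrite("pics/"+n,im[...,::-1])
E
python3 - <<'E'
from h import *
for n in("top","side"):
    im,d,K,M=cam(n); save(im,n+"0.png"); np.savez(n+"0.npz",im=im,d=d,K=K,M=M); print(n,M.round(2).tolist(),K[0,0])
o=telemetry.get_obs(); print(o["tcp_pos"],np.array(o["tcp_rot"]).round(3),o["time_s"],o["grip_width"])
E
```

```text
pics
top [[0.0, -0.98, 0.2, 176.3], [-1.0, -0.0, -0.0, -9.91], [0.0, -0.2, -0.98, 1761.45], [0.0, 0.0, 0.0, 1.0]] 477.55320006749895
side [[-0.77, -0.41, 0.49, -238.34], [-0.64, 0.49, -0.6, 919.17], [0.01, -0.77, -0.64, 1055.13], [0.0, 0.0, 0.0, 1.0]] 451.88519287682163
[ 184.49920645 -596.61297515  243.56284593] [[ 0.955  0.295 -0.   ]
 [ 0.295 -0.955  0.002]
 [ 0.    -0.002 -1.   ]] 0.1 0.9969656971378154
```

View pics/top0.png

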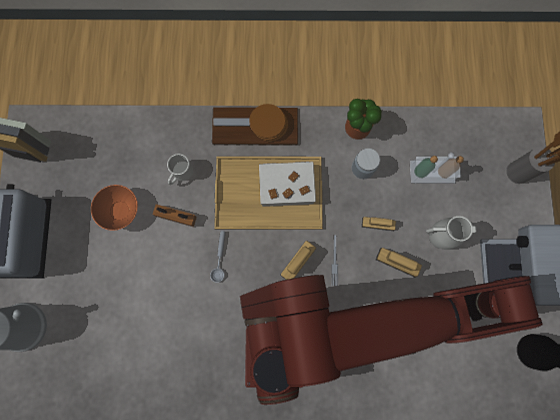

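View pics/side0.png

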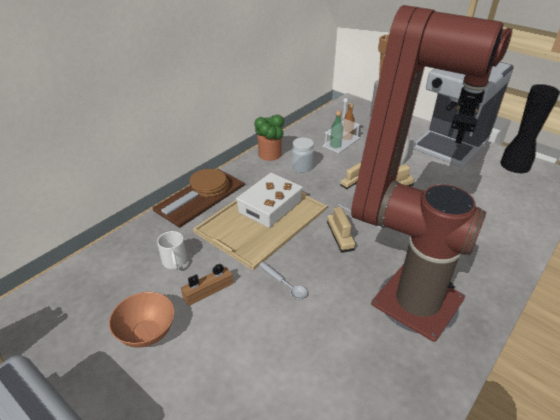

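The top view shows the tray at (216–323, 156–229), with the white box at about (287,184) and four chips on it. The key block is at (175,215). There are three scraper-like blocks, at (378,223), (399,261) and (299,260); the first looks smallest. The side view shows two keys standing in the block on the left.

```bash
python3 - <<'E'
from h import *
z=np.load("top0.npz");im,d,K,M=[z[k] for k in("im","d","K","M")];P=pts(d,K,M)
def rect(name,box,lo,hi,extra=None):
    u0,v0,u1,v1=box;m=np.zeros(d.shape,bool);m[v0:v1,u0:u1]=1
    m&=(P[...,2]>lo)&(P[...,2]<hi)
    if extra is not None:m&=extra
    q=P[m]
    if len(q)<4: print(name,len(q));return
    r=cv2.minAreaRect(q[:,:2].astype(np.float32));print(name,len(q),np.round(r[0],1),np.round(r[1],1),round(r[2],1),"z",np.percentile(q[:,2],[5,50,95]).round(1))
for n,b in(("s1",(355,205,405,240)),("s2",(368,240,430,282)),("s3",(275,232,322,285))):
    rect(n,b,8,40);rect(n+"top",b,50,120)
rect("tray",(205,150,330,236),10,30);rect("box",(250,155,320,210),60,95)
rect("kb",(145,195,210,235),20,52);rect("keys",(145,195,210,235),60,130)
hsv=cv2.cvtColor(im,cv2.COLOR_RGB2HSV)
m=((hsv[...,1]>80)&(P[...,2]>68)).astype(np.uint8);m[:,:262]=0;m[:,316:]=0;m[:165]=0;m[205:]=0
n,l,s,c=cv2.connectedComponentsWithStats(m)
for i in range(1,n):
    if s[i,4]>8:print(s[i],P[l==i].mean(0).round(1))
print("lid z",P[190:196,262:266,2].mean())
E
```

```text
s1 211 [ 488.6 -384.1] [119.5 172.3] 3.4 z [ 8.3 24.6 33.5]
s1top 157 [ 475.8 -380.5] [78.6 26.1] 82.8 z [58.3 67.6 75.6]
s2 300 [ 342.1 -449.3] [144.4 221.7] 2.5 z [ 8.8 32.9 39. ]
s2top 318 [ 333.7 -447.8] [105.5  34.1] 66.0 z [58.1 88.4 96.2]
s3 268 [360.9 -89.1] [164.3 165.2] 9.1 z [ 9.5 33.9 39.4]
s3top 270 [335. -82.] [ 31.5 105.3] 53.1 z [78.6 88.9 95.5]
tray 1470 [586.5  37.4] [451.9 318.6] 88.8 z [10.3 13.9 24.9]
box 2214 [618.2 -39.9] [156.5 199.8] 3.0 z [68.2 75.8 85.3]
kb 400 [502.  374.5] [153.1  41. ] 74.5 z [31.2 43.6 50.7]
keys 64 [501.3 371.6] [110.2  10.6] 75.1 z [69.1 83.4 91.9]
[289 172  10  10  58] [637.9 -63.6  83.4]
[299 186  11   9  57] [ 587.3 -103.    84.4]
[269 189   8  10  56] [567.2  10.2 113.3]
[283 188  10  10  61] [569.8 -42.4 111.9]
lid z 74.8195590595326
```

```bash
cat >> h.py <<'E'
def to(x=None,y=None,z=None,psi=None,o=None):
    "print increment (cm, rad) from the measured pose"
    o=o or telemetry.get_obs();R=np.array(o["tcp_rot"]);p=np.array(o["tcp_pos"])
    t=np.array([p[i] if v is None else v for i,v in enumerate((x,y,z))])
    c=np.arctan2(R[1,0],R[0,0]);th=0 if psi is None else (c-psi+np.pi)%(2*np.pi)-np.pi
    print("t",round(o["time_s"],2),"pos",p.round(1),"psi",round(c,3),"F",np.round(o["force"],1),"w",round(o["grip_width"]*87,1),"inc",(R.T@(t-p)/10).round(2),round(th,3))
E
```

Emit:
{"api": "step_arm", "payload": {"increments": [[34, -12, 0, -1.145], [34, -12, 0, -1.145], [34, -12, 0, -1.145], [34, -12, 0, -1.145], [34, -12, 0, -1.145], [34, -12, 0, -1.145], [34, -12, 0, -1.145], [34, -12, 0, -1.145]], "hand": -1}}

```text
time_s: 0.77
tcp_pos: [453.3, -396.6, 244.1]
tcp_rot: [[0.262, 0.965, -0.0], [0.965, -0.262, 0.0], [0.0, -0.001, -1.0]]
force: [0.7, -0.9, -0.3]
grip_width: 1.0
grasp_force: 0.0
```

Emit:
{"api": "step_arm", "payload": {"increments": [[2.1, 1.7, 0, -0.14], [2.1, 1.7, 0, -0.14], [2.1, 1.7, 0, -0.14], [2.1, 1.7, 0, -0.14]]}}

```text
time_s: 1.1
tcp_pos: [473.7, -382.7, 244.0]
tcp_rot: [[0.132, 0.991, -0.001], [0.991, -0.132, 0.0], [0.0, -0.001, -1.0]]
force: [-0.2, -0.5, -0.8]
grip_width: 0.998
grasp_force: 0.0
```

```bash
python3 - <<'E'
from h import *
to()
im,d,K,M=cam("wrist");save(im,"w1.png");P=pts(d,K,M)
print(M.round(2))
near=(abs(P[...,0]-476)<80)&(abs(P[...,1]+380)<80)&(d>0)
for lo,hi in((60,80),(20,34)):
    q=P[near&(P[...,2]>lo)&(P[...,2]<hi)];r=cv2.minAreaRect(q[:,:2].astype(np.float32));print(len(q),r,np.median(q[:,2]))
to(476,-380,47,1.445)
E
```

```text
t 1.1 pos [ 473.7 -382.7  244. ] psi 1.438 F [-0.2 -0.5 -0.8] w 86.8 inc [0. 0. 0.] 0
[[ 9.9000e-01 -1.3000e-01 -4.0000e-02  4.8436e+02]
 [-1.3000e-01 -9.5000e-01 -2.9000e-01 -3.0383e+02]
 [-0.0000e+00  2.9000e-01 -9.6000e-01  3.8525e+02]
 [ 0.0000e+00  0.0000e+00  0.0000e+00  1.0000e+00]]
1934 ((475.4283752441406, -383.7345275878906), (78.13279724121094, 23.094038009643555), 82.9996109008789) 70.4171291060212
1618 ((475.7713317871094, -384.29315185546875), (118.48133087158203, 36.00296401977539), 83.10848999023438) 28.54725412341739
t 1.15 pos [ 473.3 -383.1  244.1] psi 1.437 F [-0.2 -0.6  0.3] w 87.0 inc [ 0.34  0.25 19.71] -0.008
```

View pics/w1.png

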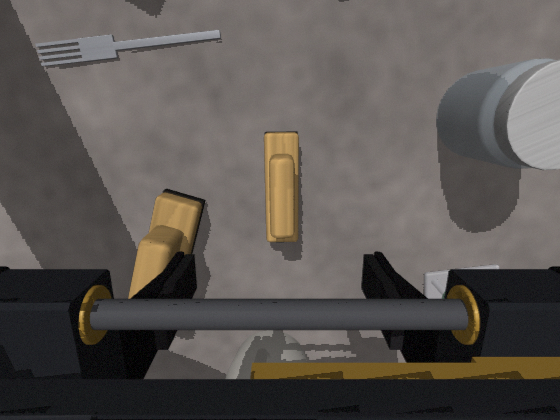

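The wrist view shows the small scraper at about (282,187), with the fork and jar well clear and a larger look-alike at lower left. Its measured size is 118x36 mm with the top at 70 mm, so it is the right one.

Emit:
{"api": "step_arm", "payload": {"increments": [[-0.05, 0.24, 4, -0.012], [-0.05, 0.24, 8, -0.012], [-0.05, 0.24, 12, -0.012], [-0.05, 0.24, 15, -0.012], [-0.05, 0.24, 17.5, -0.012], [-0.05, 0.24, 19.1, -0.012], [-0.05, 0.24, 19.1, -0.012], [-0.05, 0.24, 19.1, -0.012]]}}

```text
time_s: 1.82
tcp_pos: [474.8, -383.9, 52.7]
tcp_rot: [[0.121, 0.993, -0.002], [0.993, -0.121, 0.002], [0.001, -0.002, -1.0]]
force: [-0.6, 0.2, 0.5]
grip_width: 1.0
grasp_force: 0.0
```

Emit:
{"api": "step_arm", "payload": {"increments": [[0, 0, 0, 0], [0, 0, 0, 0], [0, 0, 0, 0], [0, 0, 0, 0], [0, 0, 0, 0], [0, 0, 0, 0], [0, 0, 0, 0], [0, 0, 0, 0]], "hand": 1, "grip_force": 35}}

```text
time_s: 2.48
tcp_pos: [476.5, -383.3, 53.6]
tcp_rot: [[0.119, 0.993, 0.0], [0.993, -0.119, -0.0], [-0.0, 0.0, -1.0]]
force: [0.6, -0.5, 0.3]
grip_width: 0.482
grasp_force: 0.0
```

Emit:
{"api": "step_arm", "payload": {"increments": [[0, 0, 0, 0], [0, 0, 0, 0], [0, 0, 0, 0], [0, 0, 0, 0], [0, 0, 0, 0], [0, 0, 0, 0]]}}

```text
time_s: 2.98
tcp_pos: [476.4, -383.4, 53.5]
tcp_rot: [[0.119, 0.993, -0.0], [0.993, -0.119, 0.0], [0.0, -0.0, -1.0]]
force: [-0.0, -0.2, -0.4]
grip_width: 0.275
grasp_force: 35.0
```

Emit:
{"api": "step_arm", "payload": {"increments": [[0, 0, -4, 0], [0, 0, -8, 0], [0, 0, -12, 0], [0, 0, -15, 0], [0, 0, -16, 0], [0, 0, -16, 0]]}}

```text
time_s: 3.48
tcp_pos: [477.9, -384.9, 217.4]
tcp_rot: [[0.119, 0.993, 0.005], [0.993, -0.119, -0.005], [-0.004, 0.005, -1.0]]
force: [0.1, -0.6, -1.3]
grip_width: 0.273
grasp_force: 35.0
```

```bash
python3 - <<'E'
from h import *
print(telemetry.get_obs()["grasp_force"]);to(530,-220,213,0.0)
z=np.load("top0.npz");im,d,K,M=[z[k] for k in("im","d","K","M")];P=pts(d,K,M)
hsv=cv2.cvtColor(im,cv2.COLOR_RGB2HSV)
m=((hsv[...,1]<40)&(hsv[...,2]>120)).astype(np.uint8);m[:,:252]=0;m[:,324:]=0;m[:156]=0;m[215:]=0
cs,_=cv2.findContours(m,0,2);c=max(cs,key=cv2.contourArea);h=cv2.convexHull(c)
# cast hull onto lid plane z=76
def ray(uv,z):
    uv=np.asarray(uv,float).reshape(-1,2);D=np.c_[(uv-K[[0,1],[2,2]])/K[[0,1],[0,1]],np.ones(len(uv))]@M[:3,:3].T
    return M[:3,3]+D*((z-M[2,3])/D[:,2])[:,None]
print(cv2.boundingRect(h),cv2.minAreaRect(ray(h,76)[:,:2].astype(np.float32)))
n,l,s,c=cv2.connectedComponentsWithStats(((hsv[...,1]>80)&(P[...,2]>68)).astype(np.uint8))
for i in range(1,n):
    if 265<c[i,0]<315 and 165<c[i,1]<205 and s[i,4]>8:print(c[i],ray(c[i],85).round(1))
E
```

```text
34.9983120476827
t 3.48 pos [ 477.9 -384.9  217.4] psi 1.452 F [ 0.1 -0.6 -1.3] w 23.7 inc [16.99  3.22  0.38] 1.452
(259, 162, 56, 42) ((617.8179321289062, -39.51783752441406), (150.96031188964844, 197.7610626220703), 2.9092326164245605)
[293.12068966 176.27586207] [[637.5 -63.5  85. ]]
[304.05263158 189.78947368] [[ 587.1 -102.9   85. ]]
[272.67857143 193.25      ] [[573.8  10.3  85. ]]
[287.50819672 192.67213115] [[576.2 -43.2  85. ]]
```

Emit:
{"api": "step_arm", "payload": {"increments": [[3, 1.3, 0, 0.12], [6, 2.6, 0, 0.24], [9, 3.9, 0, 0.36], [12, 5.2, 0, 0.48], [15, 6.5, 0, 0.6], [18, 7.8, 0, 0.72], [21, 9.1, 0, 0.84], [24.7, 10.5, 0, 0.96]]}}

```text
time_s: 4.15
tcp_pos: [608.8, -149.6, 209.6]
tcp_rot: [[0.885, 0.466, -0.005], [0.466, -0.885, 0.001], [-0.004, -0.003, -1.0]]
force: [1.1, 0.4, -1.3]
grip_width: 0.27
grasp_force: 35.0
```

Emit:
{"api": "step_arm", "payload": {"increments": [[0, 0, 0, 0.12], [0, 0, 0, 0.24], [0, 0, 0, 0.36], [0, 0, 0, 0.44], [0, 0, 0, 0.44]]}}

```text
time_s: 4.57
tcp_pos: [608.4, -149.9, 209.7]
tcp_rot: [[0.999, 0.05, -0.005], [0.05, -0.999, 0.002], [-0.005, -0.002, -1.0]]
force: [0.4, 0.1, -1.7]
grip_width: 0.27
grasp_force: 35.0
```

```bash
python3 - <<'E'
from h import *
to(611.5,-152,131,0.0508)
im,d,K,M=cam("wrist");save(im,"w2.png")
E
```

```text
t 4.57 pos [ 608.4 -149.9  209.7] psi 0.05 F [ 0.4  0.1 -1.7] w 23.5 inc [0.33 0.24 7.86] -0.001
```

View pics/w2.png

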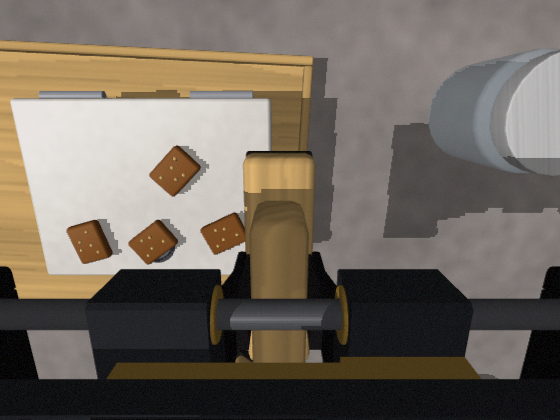

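The lid with its four chips is at left, at (90,242), (153,242), (223,232) and (175,170). The scraper is held square at x≈279, clear of the nearest chip.

Emit:
{"api": "step_arm", "payload": {"increments": [[0.3, 0.4, 2, 0], [0.3, 0.4, 4, 0], [0.3, 0.4, 6, 0], [0.3, 0.4, 7, 0], [0.3, 0.4, 7.7, 0], [0.3, 0.4, 7.7, 0]]}}

```text
time_s: 5.12
tcp_pos: [611.7, -154.1, 133.9]
tcp_rot: [[0.999, 0.053, -0.004], [0.053, -0.999, 0.002], [-0.004, -0.002, -1.0]]
force: [-0.6, 0.3, -1.6]
grip_width: 0.274
grasp_force: 35.0
```

```bash
python3 - <<'E'
from h import *
to(599.2,95,131,0.0508)
E
```

```text
t 5.12 pos [ 611.7 -154.1  133.9] psi 0.053 F [-0.6  0.3 -1.6] w 23.8 inc [  0.07 -24.94   0.34] 0.002
```

Emit:
{"api": "step_arm", "payload": {"increments": [[0, 0, 0.3, 0], [0, -1, 0.3, 0], [0, -2.5, 0.3, 0], [0, -4, 0.3, 0], [0, -5.5, 0.3, 0], [0, -7, 0.3, 0], [0, -8.5, 0.3, 0], [0, -10, 0.3, 0]]}}

```text
time_s: 5.78
tcp_pos: [607.9, -52.6, 133.8]
tcp_rot: [[0.999, 0.053, 0.0], [0.053, -0.999, -0.0], [0.0, 0.0, -1.0]]
force: [0.7, -0.0, -1.8]
grip_width: 0.274
grasp_force: 35.0
```

Emit:
{"api": "step_arm", "payload": {"increments": [[0, -1.5, 0, 0], [0, -3, 0, 0], [0, -4.5, 0, 0], [0, -6, 0, 0], [0, -8, 0, 0], [0, -10, 0, 0], [0, -12.5, 0, 0], [0, -15, 0, 0]]}}

```text
time_s: 6.45
tcp_pos: [599.9, 96.7, 133.5]
tcp_rot: [[0.999, 0.051, -0.0], [0.051, -0.999, 0.0], [-0.0, -0.0, -1.0]]
force: [-0.7, 0.4, -1.6]
grip_width: 0.276
grasp_force: 35.0
```

```bash
python3 - <<'E'
from h import *
to()
im,d,K,M=cam("wrist");save(im,"w3.png")
im,d,K,M=cam("top");save(cv2.resize(im[145:240,200:340],None,fx=4,fy=4),"t3.png")
E
```

```text
t 6.45 pos [599.9  96.7 133.5] psi 0.051 F [-0.7  0.4 -1.6] w 24.0 inc [0. 0. 0.] 0
```

View pics/w3.png

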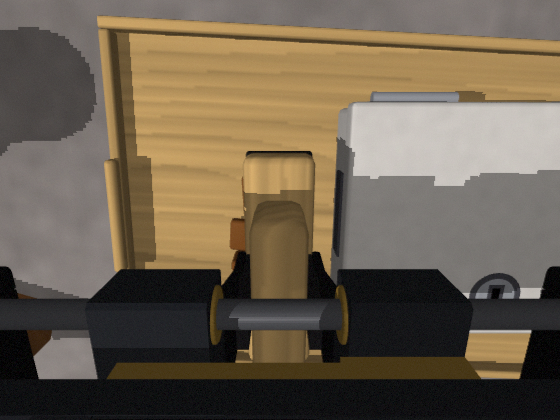

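Emit:
{"api": "step_arm", "payload": {"increments": [[0, 0, -4, 0], [0, 0, -8, 0], [-1, 4, -9, -0.1], [-2, 8, -9, -0.2], [-3, 12, -9, -0.3], [-4, 16, -9, -0.4], [-5.5, 20, -9, -0.5], [-7, 24, -9, -0.6]]}}

```text
time_s: 7.22
tcp_pos: [542.6, -148.0, 223.7]
tcp_rot: [[0.792, 0.611, 0.0], [0.611, -0.792, -0.0], [-0.0, 0.0, -1.0]]
force: [0.5, 0.6, -2.4]
grip_width: 0.274
grasp_force: 35.0
```

Emit:
{"api": "step_arm", "payload": {"increments": [[0, 0, 0, -0.12], [0, 0, 0, -0.24]]}}

```text
time_s: 7.38
tcp_pos: [542.4, -149.1, 223.6]
tcp_rot: [[0.627, 0.779, -0.0], [0.779, -0.627, -0.0], [-0.0, 0.0, -1.0]]
force: [0.5, -0.7, -1.4]
grip_width: 0.273
grasp_force: 35.0
```

```bash
python3 - <<'E'
from h import *
to(476,-384,150,1.45)
im,d,K,M=cam("top");a=cv2.resize(im[140:245,195:345],None,fx=4,fy=4)
im,d,K,M=cam("side");b=cv2.resize(im[150:270,180:340],None,fx=3.5,fy=3.5)
w=max(a.shape[1],b.shape[1]);f=lambda x:cv2.copyMakeBorder(x,0,0,0,w-x.shape[1],0)
save(cv2.resize(np.vstack([f(a),f(b)]),None,fx=.7,fy=.7),"t4.png")
E
```

```text
t 7.38 pos [ 542.4 -149.1  223.6] psi 0.893 F [ 0.5 -0.7 -1.4] w 23.7 inc [-22.45   9.56   7.37] -0.557
```

View pics/t4.png

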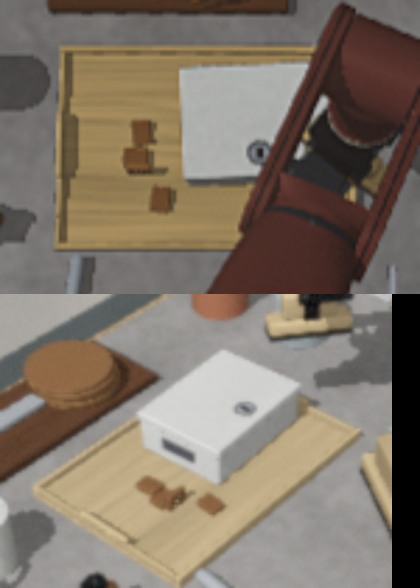

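The lid is clear in both views. Brown pieces lie on the free tray floor, partly overlapping, so I'll check that all four are there before letting go.

```bash
python3 - <<'E'
from h import *
for n in("top","side"):
    im,d,K,M=cam(n);P=pts(d,K,M);hsv=cv2.cvtColor(im,cv2.COLOR_RGB2HSV)
    reg=(P[...,0]>450)&(P[...,0]<730)&(P[...,1]>62)&(P[...,1]<230)&(P[...,2]<60)
    m=(reg&((hsv[...,0]<15)|(hsv[...,0]>170))&(hsv[...,1]>110)&(hsv[...,2]<190)).astype(np.uint8)
    k,l,s,c=cv2.connectedComponentsWithStats(m)
    for i in range(1,k):
        if s[i,4]>10:
            q=P[l==i];r=cv2.minAreaRect(q[:,:2].astype(np.float32));print(n,s[i],np.round(r[0]),np.round(r[1]),q[:,2].min().round(),q[:,2].max().round())
    ys,xs=np.where(m);v0,v1,u0,u1=ys.min()-6,ys.max()+7,xs.min()-8,xs.max()+9
    save(cv2.resize(im[v0:v1,u0:u1],(400,400*(v1-v0)//(u1-u0)),interpolation=2),n+"5.png")
E
```

```text
top [242 183   7   8  43] [616. 114.] [29. 22.] 7.0 23.0
top [239 193  10   9  52] [575. 121.] [39. 32.] 6.0 36.0
top [249 207   7   9  50] [525.  88.] [22. 31.] 4.0 22.0
side [236 225  19  13 104] [591. 119.] [33. 71.] 7.0 34.0
side [261 232  10   8  41] [519.  90.] [30. 23.] 10.0 20.0
```

View pics/side5.png

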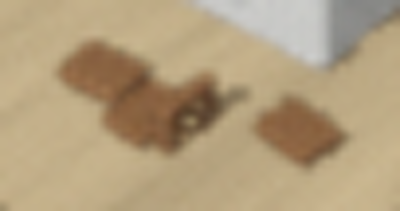

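There are four pieces: one flat at left, two leaning together in the middle, and one flat at right. All are on the tray floor.

Emit:
{"api": "step_arm", "payload": {"increments": [[-3, 1.3, 0, -0.1], [-6, 2.6, 0, -0.2], [-9, 3.9, 0, -0.3], [-12, 5.2, 0, -0.4], [-15, 6.5, 0, -0.5], [-18, 7.8, 0, -0.557], [-22.4, 9.6, 4, -0.557], [-22.4, 9.6, 8, -0.557]]}}

```text
time_s: 8.25
tcp_pos: [480.6, -383.3, 161.7]
tcp_rot: [[0.126, 0.992, 0.008], [0.992, -0.126, -0.01], [-0.009, 0.009, -1.0]]
force: [1.3, -0.2, -1.2]
grip_width: 0.274
grasp_force: 35.0
```

Emit:
{"api": "step_arm", "payload": {"increments": [[0, 0, 3, 0], [0, 0, 5, 0], [0, 0, 6.5, 0], [0, 0, 7.5, 0], [0, 0, 7.5, 0]]}}

```text
time_s: 8.67
tcp_pos: [477.7, -375.2, 78.9]
tcp_rot: [[0.122, 0.992, -0.003], [0.992, -0.122, 0.003], [0.003, -0.004, -1.0]]
force: [-1.1, 0.6, -0.3]
grip_width: 0.274
grasp_force: 35.0
```

```bash
python3 - <<'E'
from h import *
to(z=53.5,psi=1.45)
E
```

```text
t 8.67 pos [ 477.7 -375.2   78.9] psi 1.448 F [-1.1  0.6 -0.3] w 23.9 inc [-0.01  0.01  2.54] -0.002
```

Emit:
{"api": "step_arm", "payload": {"increments": [[0, 0, 1, 0], [0, 0, 1.8, 0], [0, 0, 2.3, 0], [0, 0, 2.5, 0], [0, 0, 2.5, 0], [0, 0, 2.5, 0]]}}

```text
time_s: 9.17
tcp_pos: [478.8, -377.2, 57.1]
tcp_rot: [[0.122, 0.993, 0.0], [0.993, -0.122, -0.0], [-0.0, 0.0, -1.0]]
force: [-0.3, -0.0, -2.2]
grip_width: 0.278
grasp_force: 35.0
```

```bash
python3 - <<'E'
from h import *
to()
E
```

```text
t 9.17 pos [ 478.8 -377.2   57.1] psi 1.449 F [-0.3 -0.  -2.2] w 24.2 inc [0. 0. 0.] 0
```

Emit:
{"api": "step_arm", "payload": {"increments": [[0, 0, 0.2, 0], [0, 0, 0.3, 0], [0, 0, 0.4, 0], [0, 0, 0.4, 0]]}}

```text
time_s: 9.5
tcp_pos: [478.8, -377.4, 53.4]
tcp_rot: [[0.121, 0.993, 0.0], [0.993, -0.121, -0.0], [-0.0, 0.0, -1.0]]
force: [-0.7, 1.3, 3.5]
grip_width: 0.276
grasp_force: 35.0
```

Emit:
{"api": "step_arm", "payload": {"increments": [[0, 0, 0, 0], [0, 0, 0, 0], [0, 0, 0, 0], [0, 0, 0, 0], [0, 0, 0, 0], [0, 0, 0, 0], [0, 0, 0, 0], [0, 0, 0, 0]], "hand": -1}}

```text
time_s: 10.17
tcp_pos: [478.6, -377.1, 52.7]
tcp_rot: [[0.121, 0.993, 0.0], [0.993, -0.121, -0.0], [-0.0, 0.0, -1.0]]
force: [-0.8, 1.1, -1.3]
grip_width: 0.796
grasp_force: 0.0
```

Emit:
{"api": "step_arm", "payload": {"increments": [[0, 0, 0, 0], [0, 0, 0, 0], [0, 0, -2, 0], [0, 0, -5, 0], [0, 0, -9, 0], [0, 0, -13, 0], [0, 0, -17, 0], [0, 0, -21, 0]]}}

```text
time_s: 10.83
tcp_pos: [478.3, -376.8, 264.7]
tcp_rot: [[0.121, 0.993, 0.0], [0.993, -0.121, -0.0], [-0.0, 0.0, -1.0]]
force: [1.0, -0.7, -0.1]
grip_width: 1.002
grasp_force: 0.0
```

```bash
python3 - <<'E'
from h import *
im,d,K,M=cam("wrist");P=pts(d,K,M)
near=(abs(P[...,0]-478)<80)&(abs(P[...,1]+378)<80)&(d>0)
q=P[near&(P[...,2]>60)&(P[...,2]<85)];r=cv2.minAreaRect(q[:,:2].astype(np.float32));print(len(q),r,np.median(q[:,2]))
to(440,350,260,1.31+np.pi)
E
```

```text
1740 ((478.5480651855469, -377.88616943359375), (78.24048614501953, 24.0738525390625), 83.45941162109375) 70.42416188585008
t 10.88 pos [ 481.2 -379.6  275.1] psi 1.449 F [ 1.3 -1.8  7.7] w 87.2 inc [ 71.93 -12.95   0.75] -3.002
```

Emit:
{"api": "step_arm", "payload": {"increments": [[4, -0.4, 0, 0.02], [8, -0.8, 0, 0.04], [12, -1.2, 0, 0.06], [16, -1.6, 0, 0.08], [20, -2, 0, 0.1], [24, -2.4, 0, 0.12], [28, -2.8, 0, 0.14], [32, -3.2, 0, 0.14]]}}

```text
time_s: 11.55
tcp_pos: [485.3, -53.8, 262.8]
tcp_rot: [[0.26, 0.966, 0.001], [0.966, -0.26, -0.0], [0.0, 0.001, -1.0]]
force: [0.8, -0.6, -0.6]
grip_width: 0.999
grasp_force: 0.0
```

Emit:
{"api": "step_arm", "payload": {"increments": [[4, -0.2, 0, 0], [8, -0.4, 0, 0], [12, -0.6, 0, 0], [16, -0.8, 0, 0], [20, -1, 0, 0], [24, -1.2, 0, 0], [28, -1.4, 0, 0], [32, -1.6, 0, 0]]}}

```text
time_s: 12.22
tcp_pos: [553.0, 259.8, 262.6]
tcp_rot: [[0.258, 0.966, 0.0], [0.966, -0.258, 0.0], [0.0, 0.0, -1.0]]
force: [0.4, -0.5, 1.0]
grip_width: 1.0
grasp_force: 0.0
```

```bash
python3 - <<'E'
from h import *
to(501,372,230,1.31)
E
```

```text
t 12.22 pos [553.  259.8 262.6] psi 1.309 F [ 0.4 -0.5  1. ] w 87.0 inc [ 9.49 -7.93  3.25] -0.001
```

Emit:
{"api": "step_arm", "payload": {"increments": [[3, -2.5, 0, 0], [6, -5, 1, 0], [9.5, -7.9, 2, 0], [9.5, -7.9, 2, 0], [9.5, -7.9, 2, 0], [9.5, -7.9, 2, 0]]}}

```text
time_s: 12.72
tcp_pos: [501.2, 369.8, 242.5]
tcp_rot: [[0.258, 0.966, -0.0], [0.966, -0.258, -0.001], [-0.001, 0.0, -1.0]]
force: [0.5, -0.8, -0.3]
grip_width: 1.004
grasp_force: 0.0
```

```bash
python3 - <<'E'
from h import *
to()
im,d,K,M=cam("wrist");save(im,"w6.png");P=pts(d,K,M)
near=(abs(P[...,0]-501)<95)&(abs(P[...,1]-372)<95)&(d>0)
def R(m,n):
    q=P[m];
    if len(q)>5:
        r=cv2.minAreaRect(q[:,:2].astype(np.float32));print(n,len(q),np.round(r[0],1),np.round(r[1],1),round(r[2],2),np.percentile(q[:,2],[5,50,95]).round(1))
R(near&(P[...,2]>40)&(P[...,2]<48),"block")
m=(near&(P[...,2]>60)&(P[...,2]<100)).astype(np.uint8)
n,l,s,c=cv2.connectedComponentsWithStats(m)
for i in range(1,n):
    if s[i,4]>30: R(l==i,"key%s"%c[i].round()); 
    if s[i,4]>30: R((l==i)&(P[...,2]>np.percentile(P[l==i][:,2],95)-3),"top")
E
```

```text
t 12.72 pos [501.2 369.8 242.5] psi 1.31 F [ 0.5 -0.8 -0.3] w 87.4 inc [0. 0. 0.] 0
block 4927 [502.5 371.8] [149.5  40.1] 74.47 [44.8 46.  47.2]
key[280. 154.] 415 [513.5 410.4] [29.2  9.6] 75.27 [84.4 87.6 88.8]
top 370 [513.5 410.1] [28.5  9.5] 74.89 [86.4 87.7 89. ]
key[279. 236.] 384 [492.1 334.5] [32.9  9.6] 74.77 [72.6 85.1 88. ]
top 196 [491.9 334.2] [21.   9.4] 75.37 [85.2 86.7 88.3]
```

View pics/w6.png

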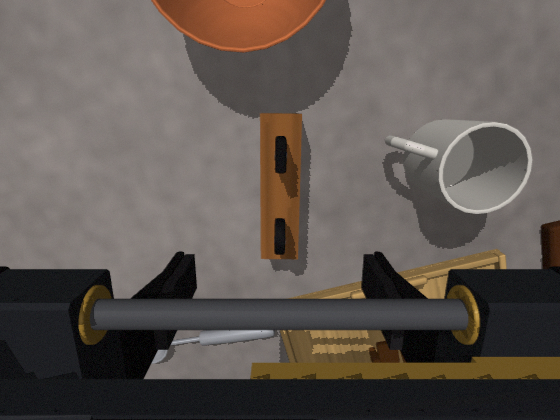

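The key block is at centre. The square key is at (280,154), with a flat 29x10 mm top at (513.5, 410.2), and the round key is at (279,236). The bowl and mug are clear of the fingers.

Emit:
{"api": "step_arm", "payload": {"increments": [[2, 0.1, 3, 0], [4.2, 0.15, 6, 0], [4.2, 0.15, 9, 0], [4.2, 0.15, 11, 0], [4.2, 0.15, 12, 0], [4.2, 0.15, 12, 0], [4.2, 0.15, 12, 0]]}}

```text
time_s: 13.35
tcp_pos: [514.7, 409.1, 123.5]
tcp_rot: [[0.26, 0.965, 0.001], [0.965, -0.26, 0.0], [0.0, 0.0, -1.0]]
force: [-0.1, -0.0, 0.6]
grip_width: 0.999
grasp_force: 0.0
```

```bash
python3 - <<'E'
from h import *
to(513.5,410.2,73.5,1.306)
E
```

```text
t 13.35 pos [514.7 409.1 123.5] psi 1.307 F [-0.1 -0.   0.6] w 86.9 inc [ 0.08 -0.15  5.  ] 0.001
```

Emit:
{"api": "step_arm", "payload": {"increments": [[0.05, -0.1, 1.5, 0], [0.05, -0.1, 3, 0], [0.05, -0.1, 4.2, 0], [0.05, -0.1, 5, 0], [0.05, -0.1, 5, 0], [0.05, -0.1, 5, 0]]}}

```text
time_s: 13.85
tcp_pos: [512.5, 410.5, 72.2]
tcp_rot: [[0.259, 0.966, -0.001], [0.966, -0.259, -0.001], [-0.001, -0.001, -1.0]]
force: [0.7, 1.0, 1.2]
grip_width: 1.001
grasp_force: 0.0
```

Emit:
{"api": "step_arm", "payload": {"increments": [[0, 0, 0, 0], [0, 0, 0, 0], [0, 0, 0, 0], [0, 0, 0, 0], [0, 0, 0, 0], [0, 0, 0, 0], [0, 0, 0, 0], [0, 0, 0, 0]], "hand": 1, "grip_force": 45}}

```text
time_s: 14.52
tcp_pos: [512.8, 410.8, 72.8]
tcp_rot: [[0.259, 0.966, 0.0], [0.966, -0.259, -0.0], [-0.0, 0.0, -1.0]]
force: [0.2, 1.1, -0.3]
grip_width: 0.48
grasp_force: 0.0
```

Emit:
{"api": "step_arm", "payload": {"increments": [[0, 0, 0, 0], [0, 0, 0, 0], [0, 0, 0, 0], [0, 0, 0, 0], [0, 0, 0, 0], [0, 0, 0, 0], [0, 0, 0, 0], [0, 0, 0, 0]]}}

```text
time_s: 15.18
tcp_pos: [513.0, 410.7, 72.8]
tcp_rot: [[0.259, 0.966, 0.0], [0.966, -0.259, 0.0], [0.0, 0.0, -1.0]]
force: [1.5, -0.1, -0.7]
grip_width: 0.112
grasp_force: 45.0
```

```bash
python3 - <<'E'
from h import *
to()
E
```

```text
t 15.18 pos [513.  410.7  72.8] psi 1.309 F [ 1.5 -0.1 -0.7] w 9.7 inc [0. 0. 0.] 0
```

Emit:
{"api": "step_arm", "payload": {"increments": [[0, 0, -1, 0], [0, 0, -2, 0], [0, 0, -3, 0], [0, 0, -4.5, 0], [0, 0, -7, 0], [0, 0, -10, 0], [0, 0, -13, 0], [0, 0, -13, 0]]}}

```text
time_s: 15.85
tcp_pos: [515.5, 413.1, 212.0]
tcp_rot: [[0.258, 0.966, 0.01], [0.966, -0.259, 0.007], [0.009, 0.008, -1.0]]
force: [1.1, 0.2, 1.3]
grip_width: 0.112
grasp_force: 45.0
```

```bash
python3 - <<'E'
from h import *
to(573,-42,195,np.pi+.0508)
E
```

```text
t 15.85 pos [515.5 413.1 212. ] psi 1.309 F [1.1 0.2 1.3] w 9.7 inc [-42.49  17.3    1.44] -1.883
```

Emit:
{"api": "step_arm", "payload": {"increments": [[-3, 1.5, 0, -0.12], [-6.5, 3.3, 0, -0.24], [-10, 5.1, 0, -0.36], [-13.5, 6.9, 0, -0.48], [-17, 8.7, 0, -0.6], [-20.5, 10.5, 0, -0.72], [-24, 12.3, 0, -0.84], [-27.5, 14, 0, -0.95]]}}

```text
time_s: 16.52
tcp_pos: [576.6, 108.7, 203.8]
tcp_rot: [[-0.638, 0.77, 0.001], [0.77, 0.638, 0.001], [0.0, 0.001, -1.0]]
force: [1.1, -0.5, 0.1]
grip_width: 0.114
grasp_force: 45.0
```

```bash
python3 - <<'E'
from h import *
to(613,-42,200,np.pi+.0508)
E
```

```text
t 16.52 pos [576.6 108.7 203.8] psi 2.263 F [ 1.1 -0.5  0.1] w 9.9 inc [-13.93  -6.81   0.37] -0.93
```

Emit:
{"api": "step_arm", "payload": {"increments": [[-2, -1, 0.3, -0.12], [-4, -2, 0.3, -0.24], [-6, -3, 0.3, -0.36], [-8, -4, 0.3, -0.48], [-10, -5, 0.3, -0.6], [-12, -6, 0.3, -0.72], [-13.9, -6.8, 0.3, -0.84], [-13.9, -6.8, 0.3, -0.93]]}}

```text
time_s: 17.18
tcp_pos: [612.7, -44.1, 200.7]
tcp_rot: [[-0.999, -0.048, 0.001], [-0.048, 0.999, -0.001], [-0.001, -0.001, -1.0]]
force: [-0.8, -0.1, 0.5]
grip_width: 0.112
grasp_force: 45.0
```

Emit:
{"api": "step_arm", "payload": {"increments": [[0, 0, 0, 0], [0, 0, 0, 0], [0, 0, 0, 0]]}}

```text
time_s: 17.43
tcp_pos: [611.9, -40.0, 200.1]
tcp_rot: [[-0.999, -0.042, 0.0], [-0.042, 0.999, 0.0], [-0.0, 0.0, -1.0]]
force: [1.2, -0.1, -0.4]
grip_width: 0.11
grasp_force: 45.0
```

```bash
python3 - <<'E'
from h import *
to(573,-42,140,np.pi+.0508)
im,d,K,M=cam("wrist");save(im,"w7.png");np.savez("w7.npz",im=im,d=d,K=K,M=M)
E
```

```text
t 17.43 pos [611.9 -40.  200.1] psi -3.099 F [ 1.2 -0.1 -0.4] w 9.6 inc [ 3.89 -0.04  6.01] -0.008
```

View pics/w7.png

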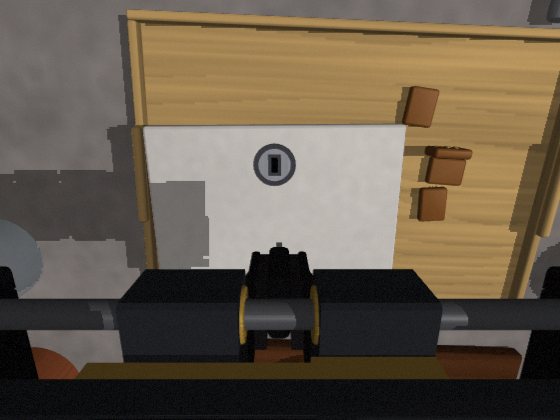

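The keyhole is at (274,164), the held key's blade shows at (279,244), and all four chips lie on the tray. I'll measure the keyhole and the blade.

```bash
python3 - <<'E'
from h import *
z=np.load("w7.npz");im,d,K,M=[z[k] for k in("im","d","K","M")]
def ray(uv,z):
    uv=np.asarray(uv,float).reshape(-1,2);D=np.c_[(uv-K[[0,1],[2,2]])/K[[0,1],[0,1]],np.ones(len(uv))]@M[:3,:3].T
    return M[:3,3]+D*((z-M[2,3])/D[:,2])[:,None]
g=cv2.cvtColor(im,cv2.COLOR_RGB2GRAY)
sub=g[135:200,240:310]
m=(sub<130).astype(np.uint8);cs,_=cv2.findContours(m,0,1);c=max(cs,key=cv2.contourArea)+[240,135]
print("face",cv2.boundingRect(c));e=cv2.minAreaRect(ray(c,76)[:,:2].astype(np.float32));print(e)
h=(g[150:180,262:287]<45).astype(np.uint8);k,l,s,cc=cv2.connectedComponentsWithStats(h)
for i in range(1,k):
    if s[i,4]>10:
        v,u=np.where(l==i);print("hole",s[i],cc[i]+[262,150],ray(cc[i]+[262,150],75).round(2),cv2.minAreaRect(ray(np.c_[u+262,v+150],76)[:,:2].astype(np.float32)))
P=pts(d,K,M)
m=((np.abs(P[...,2]-76)<5)&(cv2.cvtColor(im,cv2.COLOR_RGB2HSV)[...,1]<40)).astype(np.uint8)
# lid edges: front edge row & left/right edges
m[:,:100]=0;ys=[];xs=np.arange(155,400,4)
for x in xs: ys.append(np.where((g[100:150,x]>150)&(im[100:150,x,2]>140))[0].min()+100)
q=ray(np.c_[xs,ys],76);f=np.polyfit(q[:,1],q[:,0],1);print("front edge yaw",-f[0],"x at y=-42",np.polyval(f,-42))
print(im[236:252,270:290].mean(2).astype(int))
for u in(276,279,282):print(u,ray([u,243],144).round(1))
E
```

```text
face (253, 143, 43, 43)
((571.7897338867188, -45.616294860839844), (32.621482849121094, 32.676944732666016), 2.4063720703125)
hole [  9   7   7  16 110] [273.95454545 164.63636364] [[572.15 -45.66  75.  ]] ((571.9255981445312, -45.633819580078125), (11.660897254943848, 4.688942909240723), 2.3424248695373535)
front edge yaw 0.05011458082968492 x at y=-42 542.801447092007
[[184 182 182 182 182 184 183 183 184 185 187 185 186 184 186 185 185 184
  182 183]
 [182 181 180 183 180 181 183 182 182 181 185 183 186 186 186 184 183 183
  182 183]
 [181 180 180 181 180 182 181 181 181 183 183 184 186 183 185 183 184 184
  182 182]
 [181 182 181 182 182 182 182 184 183 182 183 184 182 183 186 184 184 181
  181 180]
 [180 181 179 179 180 182 181 183 183 182 179 183 182 182 182 182 182 183
  181 183]
 [182 181 180 183 182 182 177 178 178 178 178 179 181 182 183 183 182 183
  180 181]
 [184 184 182 181 183 180 130 116 118 116 117 115 173 182 182 181 181 182
  181 181]
 [183 185 185 183 184 182  94  62  57  60  58  59 170 180 182 182 181 180
  182 181]
 [185 183 183 184 183 183  96  59  59  61  57  60 168 179 180 181 180 181
  184 183]
 [184 184 182 184 183 182  95  60  60  60  60  62 168 180 180 180 182 183
  183 183]
 [182 185 178 177 175 175  90  58  59  56  58  58 159 172 172 177 181 184
  184 184]
 [178 176 110  38  12  12  10  10   9   6  10   2   4   4  45 123 166 175
  182 181]
 [112  36   4  11   5   8   5   7   9   8   4   4   6  11   2   6  12  82
  171 183]
 [ 74   5   3   6   6   7   2   8   2   6  10   9   5   0   2   2   2  10
  138 177]
 [ 24   0   9   6   9  11   9   3  12   0   5   6   7  10  11   5   7   4
   82 170]
 [ 23   7   9  11  13   6   5  12  10   5   9   4  12   6   5  11   4   6
    3 168]]
276 [[610.1 -42.1 144. ]]
279 [[610.  -40.3 144. ]]
282 [[609.9 -38.4 144. ]]
```

Emit:
{"api": "step_arm", "payload": {"increments": [[1.5, -0.1, 1.5, -0.008], [3, -0.25, 3, -0.008], [4.04, -0.36, 4.5, -0.008], [4.04, -0.36, 5.5, -0.008], [4.04, -0.36, 5.5, -0.008], [4.04, -0.36, 5.5, -0.008], [4.04, -0.36, 5.5, -0.008], [4.04, -0.36, 5.5, -0.008]]}}

```text
time_s: 18.15
tcp_pos: [573.3, -46.1, 146.1]
tcp_rot: [[-0.999, -0.053, 0.002], [-0.053, 0.999, -0.0], [-0.002, -0.001, -1.0]]
force: [0.2, 0.2, -0.1]
grip_width: 0.109
grasp_force: 45.0
```

```bash
python3 - <<'E'
from h import *
to(571.8,-45.4,140,np.pi+.0505)
im,d,K,M=cam("wrist");np.savez("w8.npz",im=im,d=d,K=K,M=M)
save(cv2.resize(im[170:300,200:360],None,fx=4,fy=4),"w8.png")
E
```

```text
t 18.15 pos [573.3 -46.1 146.1] psi -3.089 F [ 0.2  0.2 -0.1] w 9.5 inc [0.14 0.08 0.61] 0.002
```

View pics/w8.png

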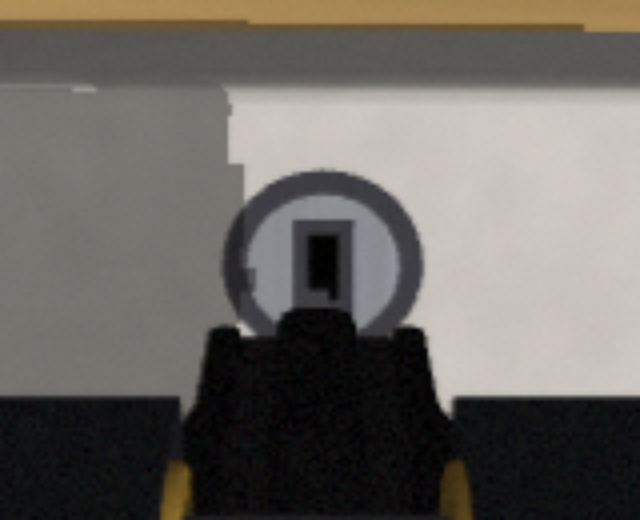

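The crop shows the keyhole just ahead of the head and nearly in line with it: hole centre at x≈323, head at x≈317.

```bash
python3 - <<'E'
from h import *
z=np.load("w8.npz");im,d,K,M=[z[k] for k in("im","d","K","M")]
def ray(uv,z):
    uv=np.asarray(uv,float).reshape(-1,2);D=np.c_[(uv-K[[0,1],[2,2]])/K[[0,1],[0,1]],np.ones(len(uv))]@M[:3,:3].T
    return (M[:3,3]+D*((z-M[2,3])/D[:,2])[:,None]).round(2)
print("hole cols -> y",ray([280.6,235],75),"front of bevel x",ray([280.6,225],76),"dark front x",ray([280.6,228.7],73.5))
print("head top y",ray([279.2,252],146-3.8+18));print("face ring left/right/top",ray([[255.9,236],[305.6,236],[280.5,212.5]],76))
print("head front",ray([279.2,247.5],146-3.8+18))
to()
E
```

```text
hole cols -> y [[571.83 -45.39  75.  ]] front of bevel x [[564.52 -45.79  76.  ]] dark front x [[567.95 -45.59  73.5 ]]
head top y [[547.37 -47.78 160.2 ]]
face ring left/right/top [[573.01 -61.62  76.  ]
 [571.3  -28.93  76.  ]
 [556.03 -46.32  76.  ]]
head front [[545.43 -47.88 160.2 ]]
t 18.2 pos [573.1 -46.1 146. ] psi -3.089 F [-0.1 -0.3 -1.8] w 9.6 inc [0. 0. 0.] 0
```

Emit:
{"api": "step_arm", "payload": {"increments": [[0.08, 0.1, 0.4, 0], [0.08, 0.1, 0.9, 0], [0.08, 0.1, 1.2, 0], [0.08, 0.1, 1.5, 0], [0.08, 0.1, 1.7, 0], [0.08, 0.1, 1.9, 0], [0.08, 0.1, 1.9, 0]]}}

```text
time_s: 18.78
tcp_pos: [570.6, -45.1, 125.1]
tcp_rot: [[-0.999, -0.052, -0.001], [-0.052, 0.999, 0.0], [0.001, 0.0, -1.0]]
force: [-0.2, -0.0, 0.6]
grip_width: 0.113
grasp_force: 45.0
```

```bash
python3 - <<'E'
from h import *
to(572.3,-45.4,120,np.pi+.0505)
E
```

```text
t 18.78 pos [570.6 -45.1 125.1] psi -3.089 F [-0.2 -0.   0.6] w 9.8 inc [-0.17 -0.04  0.51] 0.002
```

No force at z 125, so the tip is already about 6 mm inside the keyhole. I'll carry on down.

Emit:
{"api": "step_arm", "payload": {"increments": [[-0.05, 0, 0.2, 0.03], [-0.05, 0, 0.4, -0.03], [-0.05, 0, 0.6, 0.03], [-0.05, 0, 0.8, -0.03], [-0.05, 0, 0.8, 0]]}}

```text
time_s: 19.2
tcp_pos: [571.2, -45.3, 117.7]
tcp_rot: [[-0.998, -0.055, -0.001], [-0.055, 0.998, -0.0], [0.001, -0.0, -1.0]]
force: [-1.2, -0.1, -0.1]
grip_width: 0.112
grasp_force: 45.0
```

```bash
python3 - <<'E'
from h import *
to(572.3,-45.4,103.8,np.pi+.0505)
E
```

```text
t 19.2 pos [571.2 -45.3 117.7] psi -3.086 F [-1.2 -0.1 -0.1] w 9.7 inc [-0.12 -0.01  1.39] 0.005
```

Emit:
{"api": "step_arm", "payload": {"increments": [[-0.04, 0, 0.2, 0.04], [-0.04, 0, 0.4, -0.04], [-0.04, 0, 0.6, 0.04], [-0.04, 0, 0.8, -0.04], [-0.04, 0, 0.9, 0.04], [-0.04, 0, 0.9, -0.04], [-0.04, 0, 0.9, 0]]}}

```text
time_s: 19.78
tcp_pos: [571.3, -45.4, 109.1]
tcp_rot: [[-0.998, -0.056, -0.002], [-0.056, 0.998, -0.001], [0.002, -0.0, -1.0]]
force: [-4.2, -1.4, 3.4]
grip_width: 0.109
grasp_force: 45.0
```

```bash
python3 - <<'E'
from h import *
to(572.3,-45.4,103.8,np.pi+.0505);print(telemetry.get_obs()["grasp_force"])
E
```

```text
t 19.78 pos [571.3 -45.4 109.1] psi -3.085 F [-4.2 -1.4  3.4] w 9.5 inc [-0.1  -0.01  0.53] 0.006
44.99796423810717
```

Emit:
{"api": "step_arm", "payload": {"increments": [[0.02, 0.01, 0.2, 0.05], [0.02, 0.01, 0.3, -0.05], [0.02, 0.01, 0.4, 0.05], [0.02, 0.01, 0.5, -0.05], [0.02, 0.01, 0.6, 0.05], [0.02, 0.01, 0.7, -0.05], [0.02, 0.01, 0.7, 0.05], [0.02, 0.01, 0.7, 0]]}}

```text
time_s: 20.45
tcp_pos: [571.4, -45.4, 103.5]
tcp_rot: [[-0.999, -0.047, -0.001], [-0.047, 0.999, -0.001], [0.001, -0.001, -1.0]]
force: [-7.5, -0.6, 12.1]
grip_width: 0.108
grasp_force: 45.0
```

```bash
python3 - <<'E'
from h import *
to(572.3,-45.4,103.8,np.pi+.0505);print(telemetry.get_obs()["torque"])
E
```

```text
t 20.45 pos [571.4 -45.4 103.5] psi -3.094 F [-7.5 -0.6 12.1] w 9.4 inc [-0.09 -0.01 -0.03] -0.003
[-0.01729779  1.25402752  0.03053251]
```

Emit:
{"api": "step_arm", "payload": {"increments": [[0.06, 0, 0.1, 0.05], [0.06, 0, 0.15, -0.05], [0.06, 0, 0.2, 0.05], [0.06, 0, 0.2, -0.05], [0.06, 0, 0.2, 0], [0.06, 0, 0.2, 0]]}}

```text
time_s: 20.95
tcp_pos: [571.4, -45.4, 103.3]
tcp_rot: [[-0.999, -0.051, 0.0], [-0.051, 0.999, -0.001], [-0.0, -0.001, -1.0]]
force: [-11.7, 1.2, 21.5]
grip_width: 0.11
grasp_force: 45.0
```

```bash
python3 - <<'E'
from h import *
to(572.3,-45.4,103.8,np.pi+.0505);print(telemetry.get_obs()["torque"])
im,d,K,M=cam("wrist");P=pts(d,K,M)
m=(d>0)&(abs(P[...,0]-572)<20)&(abs(P[...,1]+45)<20)&(P[...,2]<128);print(P[m][:,2].max() if m.any() else None)
E
```

```text
t 20.95 pos [571.4 -45.4 103.3] psi -3.091 F [-11.7   1.2  21.5] w 9.6 inc [-0.09 -0.   -0.05] 0.0
[0.25504076 1.96255698 0.01446871]
127.97772378525984
```

Two more millimetres of command gave only 0.2 mm and 9 N more, so the shoulder is seated. Now I'll turn it clockwise.

Emit:
{"api": "step_arm", "payload": {"increments": [[-0.04, 0, -0.1, 0], [-0.04, 0, -0.1, 0.1], [-0.04, 0, -0.1, 0.2], [-0.04, 0, -0.1, 0.3], [-0.04, 0, -0.1, 0.4], [-0.04, 0, -0.1, 0.5]]}}

```text
time_s: 21.5
tcp_pos: [571.4, -45.0, 103.4]
tcp_rot: [[-0.9, 0.437, -0.001], [0.437, 0.9, -0.0], [0.001, -0.0, -1.0]]
force: [-9.6, 1.4, 17.1]
grip_width: 0.109
grasp_force: 45.0
```

```bash
python3 - <<'E'
from h import *
to(572.3,-45.4,103.8,np.pi+.0505);o=telemetry.get_obs();print(o["torque"],o["grasp_force"])
E
```

```text
t 21.5 pos [571.4 -45.  103.4] psi 2.689 F [-9.6  1.4 17.1] w 9.5 inc [-0.1   0.   -0.04] -0.503
[0.43643064 1.69003083 0.05290111] 45.00072005947519
```

Emit:
{"api": "step_arm", "payload": {"increments": [[0, 0, 0, 0.1], [0, 0, 0, 0.2], [0, 0, 0, 0.3], [0, 0, 0, 0.4], [0, 0, 0, 0.5], [0, 0, 0, 0.6], [0, 0, 0, 0.7], [0, 0, 0, 0.8]]}}

```text
time_s: 22.17
tcp_pos: [572.1, -44.3, 103.4]
tcp_rot: [[-0.313, 0.95, 0.001], [0.95, 0.313, 0.001], [0.001, 0.001, -1.0]]
force: [-6.2, 3.4, 14.2]
grip_width: 0.11
grasp_force: 45.0
```

Emit:
{"api": "step_arm", "payload": {"increments": [[0, 0, 0, 0.1], [0, 0, 0, 0.2], [0, 0, 0, 0.28], [0, 0, 0, 0.3], [0, 0, 0, 0.3], [0, 0, 0, 0.3], [0, 0, 0, 0.3]]}}

```text
time_s: 22.75
tcp_pos: [572.4, -44.4, 103.4]
tcp_rot: [[-0.024, 1.0, 0.002], [1.0, 0.024, 0.001], [0.001, 0.002, -1.0]]
force: [-5.2, 4.8, 13.0]
grip_width: 0.112
grasp_force: 45.0
```

```bash
python3 - <<'E'
from h import *
to(572.3,-45.4,103.8,np.pi/2+.0505);o=telemetry.get_obs();print(o["torque"],o["grasp_force"])
im,d,K,M=cam("wrist");save(im,"w9.png")
E
```

```text
t 22.75 pos [572.4 -44.4 103.4] psi 1.594 F [-5.2  4.8 13. ] w 9.8 inc [-0.1  -0.01 -0.04] -0.027
[0.75695115 0.95631062 0.08150615] 45.00417983159423
```

View pics/w9.png

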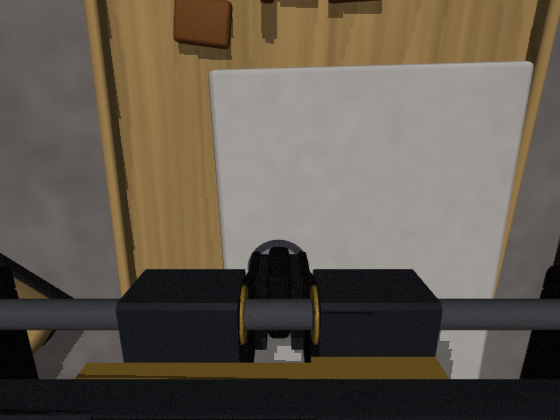

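The lock face shows under the fingers at (280,250), with the key seated and turned about 1.6 rad. The lid is clear. I'll add a small margin, let it settle and hand in.

Emit:
{"api": "step_arm", "payload": {"increments": [[0, 0, 0, 0.03], [0, 0, 0, 0.06], [0, 0, 0, 0.06], [0, 0, 0, 0.06], [0, 0, 0, 0.06], [0, 0, 0, 0.06]]}}

```text
time_s: 23.3
tcp_pos: [572.4, -44.3, 103.5]
tcp_rot: [[0.036, 0.999, 0.002], [0.999, -0.036, 0.001], [0.001, 0.002, -1.0]]
force: [-4.8, 4.3, 14.9]
grip_width: 0.11
grasp_force: 45.0
```

```bash
python3 - <<'E'
from h import *
from rig import finish_job
to();o=telemetry.get_obs();print(o["torque"],o["grasp_force"]);print(finish_job())
E
```

```text
t 23.3 pos [572.4 -44.3 103.5] psi 1.534 F [-4.8  4.3 14.9] w 9.6 inc [0. 0. 0.] 0
[0.7783485  0.96696167 0.01748376] 45.00405608676374
the job is handed in; nothing more can be done
None
```

I handed the job in at 23.3 s; `finish_job()` returned no verdict. All four chips are on the tray, the scraper is set down on the table, and the gripper is still holding the square key, fully home and turned about 1.66 rad clockwise by the gripper's own angle (the lock's angle can't be read directly).

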